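# Free the stopper carousel and hold it with the red jar to the front

## Robot

A 7-joint arm with a two-finger parallel gripper is mounted at the origin on the work surface. World frame = base frame: x ahead of the robot, y to its left, z up, the work surface at z = 0. Lengths are in mm, angles in rad, forces in N, time in s.
With the tool pointing down it reaches from about 425 to 875 mm from the base axis. Payload 9.9 kg.
Tool frame: the origin (TCP) lies between the finger pads; the fingertips stand 8 mm ahead of it and the grasp point (between the pads) lies 11 mm behind it; z points along the fingers, y is the line along which they close (so a half turn about z gives the same grasp; the last joint's range is limited). The gripper opens to 85 mm and grips with 20 to 120 N. Pads are 22 mm wide; open, the fingers measure 114 mm over their backs; the gripper's body (76 mm by 85 mm) begins 54 mm behind the grasp point. The pads swing forward as they close: fully open they stand 13 mm farther back than shut.
Start: joints at [1.167, 0.576, 0.025, 1.437, -0.015, 1.129, -0.057], TCP at [212.209, -640.778, 239.289] pointing down, gripper open.
Joint ranges: [-2.76, 2.76], [-0.34, 2.15], [-1.52, 1.57], [0.19, 2.46], [-1.09, 4.23], [0.17, 1.99], [-2.82, 2.82]. Speed limits (rad/s): [2.22, 2.22, 3.01, 3.01, 3.14, 3.14, 3.14].

## Interface

Orientations are given as a unit quaternion [w, x, y, z].
In Python, from station import arm gives the robot as it stands.
- The arm moves only by the shell command python3 -m creep 'ROWS' [FORCE]. ROWS is JSON, a list of rows, each an object of numbers: "fingers": the closure, from 0 (fully open) to 1 (shut); "dx", "dy", "dz": the shift along the tool's x, y, z scaled (see below); "ax", "ay", "az": the turn, a rotation vector about the tool's x, y, z scaled (see below). In form: [{"fingers": .., "dx": .., "dy": .., "dz": .., "ax": .., "ay": .., "az": ..}, ...]. A call has 1 to 12 rows; each row is the pose to reach, as a shift and turn from the pose commanded when the call began, along the tool's axes at that moment, turning the shorter way round; what a row does not reach only later rows make up. The controller multiplies each number of a shift by 0.1 m and each number of a turn by 180 degrees. A row lasts 1/12 s, in which the tool goes at most 41.7 mm and 7.16 degrees, less where a joint would pass 70% of its speed; a pose out of reach is approached as far as the arm can. A call with a number of a shift or a turn outside -1 to 1 is refused whole. A call with a gripper value outside its range is refused whole. The fingers move at their own pace and stop on an object; FORCE is the grip in N (left out, the last holds). Time passes only in rows, so rows that repeat a pose let the fingers close. It gives the time, the measured TCP pose, the force, the opening and the grip force at its end, in the units of the state.
- arm.read_state(): the state, without advancing time (a new reading comes with each control period).
- arm.grab_frame(name): name is "side" or "top"; returns the picture (400x640x3 uint8, red, green, blue); there is no depth.
- arm.camera_model(name): a dict with "fovy" (degrees; the focal length in pixels is half the picture's height over the tangent of half this angle, whatever the lens; pixels are square), "cx", "cy" (the principal point, pixels), "rvec" (rotation vector, rad) and "tvec" (3), from world to camera coordinates, as OpenCV has them. Camera axes: x right, y down, z forward; pixel columns grow to the right and rows downward; lengths in mm; the calibration is good to about 2 mm. A picture is of the moment at which its call begins. camera_model takes no time and is no camera call.
- arm.sign_off(): hands the job in; it is judged then, once.
The state is a dict: "t": time; "joint_positions": joint angles; "qvel": joint speeds; "joint_torque": joint torques, N m; "position": TCP position; "tool_rot": TCP orientation; "contact_force": force on the tool from outside, world axes, zero at the start; "torque": the same for the moment, N m; "gripper_width": opening from 0.0 (shut) to 1.0 (fully open); "grasp_force": force on a finger pad.
Only numpy, scipy, OpenCV 4.12 (cv2) and the standard library are available. Lean on these libraries where they do the work, as an engineer would, in place of code of your own. Each camera call takes 0.05 s, during which the arm holds its last target. There are 200 camera calls.

## Task

Swing the orange-knobbed clamp handle back over centre, all the way open, so that its rubber shoe frees the tray of the stopper carousel; do not force the tray round while it is clamped. Then turn the tray until the jar with the red lid stands at the brass pointer, and finish while still holding the tray there with the gripper, the tray at rest and the clamp left open. Leave the other things on the counter where they are.

Things in the scene. Friction and masses are not known exactly. Their poses are not given: they have to be found in the camera images.
- foot: Fixed dark wooden foot of the carousel, a disc 270 mm across and 14 mm thick; origin under its centre, on the tray's vertical axis; z up. A tongue with a brass pointer lies on its -x side (the front, roughly towards the robot), the clamp stands on its +y side.
- pointer_stop (a point): Point fixed to the foot, 78 mm from the axis on the foot's -x side, just inside the brass pointer, 69.5 mm above the counter: the centre of the red jar belongs here.
- red_jar (a point): Centre (half-way up) of the jar with red lid and red band, 42 mm across, 77 mm tall, fixed on the tray 78 mm from its axis; it turns with the tray. Four like jars with white lids stand on the same circle, 72 degrees apart; all five are fixed in the tray and their lids end 107 mm above the counter.
- tray_handle (a point): Centre of the tray's dark wooden handle, an upright plate on the tray's axis above a thin brass post: 70 mm long (along this point's x axis), 16 mm thick (y), 40 mm tall (z); centre 138 mm and top 158 mm above the counter. It is fixed to the tray: its -x axis points over the red jar.
- tray (a joint): Turn of the tray (230 mm disc, top 30 mm above the counter) on the foot, rad, anticlockwise seen from above, free to turn either way through more than a full turn; 0 (and 2 pi) when the red jar is at the pointer. Unclamped it turns with light friction (0.06 N m) and stays where it is left; the clamp's shoe brakes it.
- clamp_pivot (a point): Middle of the clamp's hinge, 165 mm from the axis on the foot's +y side, 45 mm above the counter. The hinge line is parallel to the foot's x axis.
- clamp_knob (a point): Centre of the orange ball knob (painted solid steel), 32 mm across, at the end of the clamp's 12 mm round steel handle, 90 mm from the hinge line. Clamped it leans 0.45 rad from upright inwards over the tray; swung open it leans 0.95 rad outwards, away from the tray (towards the foot's +y).
- clamp (a joint): Angle of the clamp, rad: about 0 clamped (shoe on the tray's rim), 1.4 fully open at its stop. The heavy handle passes over centre at about 0.6 and falls by its own weight to the end it leans towards; it takes about 1.5 N at the knob.
- rack: Fixed bentwood bottle rack with six curved slots and four lying bottles, 570 mm long (x), 300 mm deep with bottles, 140 mm tall; origin under its centre.
- crab: Bystander: loose bronze crab-shaped corkscrew, 120 mm wide, 35 mm tall; origin under its centre.
- retriever: Bystander: loose silver cork retriever of rigid rods, 230 mm long (its x), 15 mm tall; origin under its middle.
- cork_bowl: Bystander: loose white porcelain bowl of corks, 136 mm across, 50 mm tall; origin under its centre.
- figure_opener: Bystander: loose cast-brass figural opener, standing, 52 mm foot, 87 mm tall; origin under its centre.
- wine_bottle: Bystander: loose standing wine bottle, 74 mm across, 300 mm tall; origin under its centre.

How it is judged (in metres and radians):
On the way, in this order (a step that is already met when the one before it is completed fails the run):
1. the clamp is swung over centre, all the way open (value of joint clamp above 1.25 rad), for 0.2 s.
2. the red jar is at the brass pointer, with the clamp open (horizontal distance between red_jar and pointer_stop below 0.01 m and value of joint clamp above 1.25 rad), for 0.2 s.
At the end, for the whole second after the job is handed in: The red jar's centre is within 10 mm of the stop point at the brass pointer, the tray is at rest (under 0.05 rad/s), the clamp is open (over 1.25 rad), and the fingers still hold the tray (over 1 N of contact with the tray, its handle or its jars) (all of step 2 and velocity of joint tray between -0.05 and 0.05 rad/s and contact force between the fingers and tray above 1 N); the arm keeps its last pose, push and grip.
It fails at once if the tray is forced round (red jar more than 12 mm from its start) while still clamped (distance of red_jar from where it was at the start of the episode above 0.012 m and value of joint clamp below 0.3 rad).
It fails at once if a bystander is moved more than 30 mm (distance of any of crab, retriever, cork_bowl, figure_opener, wine_bottle from where it was at the start of the episode above 0.03 m).
It also fails if it takes over 50 s, if anything falls off the work surface, if the arm or the gripper's body presses on something with over 40 N, if the wrist force passes 120 N, or if a joint passes its speed limit or range.

## Working session

There is one attempt and no reset: what is moved stays moved. The work goes in short steps, Python scripts to look and compute and a shell command to move; the robot and the scene stay as the last step left them, time stands still between calls to the robot, and variables do not carry over. Pictures are saved under pics/ and viewed, at most 10 in all, crops included, and the job is handed in when it is done.

```bash
mkdir -p pics; ls
python3 - <<'E'
from station import arm
import cv2
for n in("side","top"):
    cv2.imwrite(f"pics/{n}0.png",cv2.cvtColor(arm.grab_frame(n),cv2.COLOR_RGB2BGR)); print(arm.camera_model(n))
print(arm.read_state())
E
```

```text
pics
{'fovy': 47.755966411973425, 'cx': 320.55734672083105, 'cy': 203.0190607423837, 'rvec': array([ 2.29793199, -0.08659421,  0.03666031]), 'tvec': array([-513.22696648,  124.82735685, 1691.5930937 ])}
{'fovy': 42.02043723580824, 'cx': 323.228414250974, 'cy': 199.412910113143, 'rvec': array([ 2.18876516, -1.99601987,  0.24449543]), 'tvec': array([   4.95542999,  524.20504255, 1753.71959942])}
{'t': 0.1, 'joint_positions': array([ 1.16721787,  0.57643514,  0.02482854,  1.43781468, -0.01501658,
        1.12898924, -0.05650839]), 'qvel': array([ 0.00085179, -0.00289252, -0.0018192 ,  0.00092981, -0.00030926,
        0.00225853,  0.00127543]), 'joint_torque': array([ 3.76325406e-03, -7.67309761e+01,  2.25692622e+00, -2.86608070e+01,
        1.57249410e-02,  8.64579866e-03,  4.40300937e-05]), 'position': array([ 212.09248463, -640.40686315,  238.54040014]), 'tool_rot': array([-7.17603512e-04,  9.87242041e-01,  1.59225056e-01, -1.40535242e-04]), 'contact_force': array([-0.54037799, -0.5325218 ,  0.5819878 ]), 'torque': array([-0.0152734 ,  0.01650626, -0.00417048]), 'grasp_force': 0.0, 'gripper_width': 0.9980893616005224}
```

View pics/top0.png

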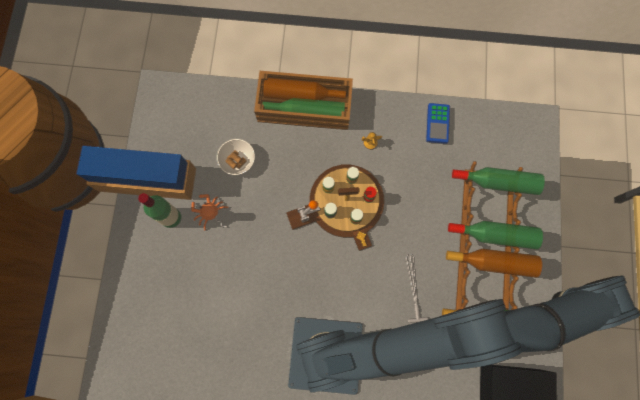

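View pics/side0.png

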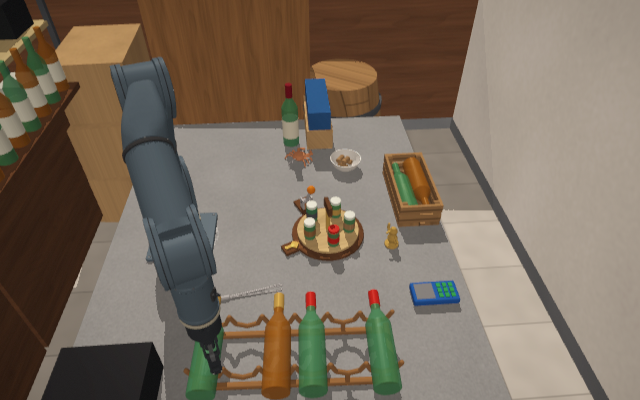

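The top view shows the tray at about (346,200), with the red lid at (370,193), the pointer at (362,240) and the orange knob at (312,205). I'll enlarge both crops.

Run:
```python
import cv2,numpy as np
a=cv2.imread("pics/top0.png")[150:260,275:395]; b=cv2.imread("pics/side0.png")[170:280,270:390]
a=cv2.resize(a,None,fx=5,fy=5,interpolation=2);cv2.imwrite("pics/c.png",a)
b=cv2.resize(b,None,fx=5,fy=5,interpolation=2);cv2.imwrite("pics/d.png",b)
```

```text
(no output)
```

View pics/c.png

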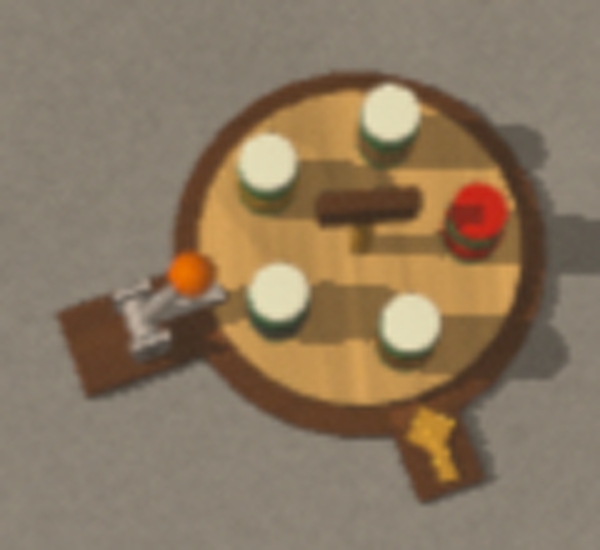

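View pics/d.png

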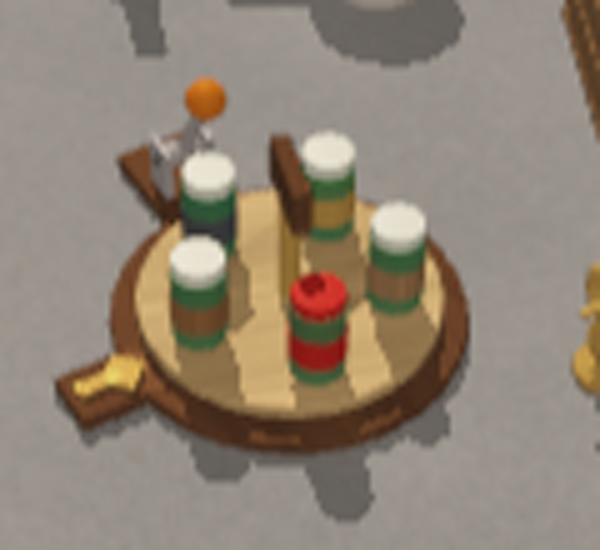

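The enlarged top crop gives the lid centres: red (478,212), white (391,112), (268,160), (278,293) and (410,322). Handle top is at (368,197), knob at (190,274) and pointer at about (433,440). Side crop: knob (205,99), red lid (319,292).

```bash
cat > h.py <<'E'
from station import arm
import numpy as np,cv2
from scipy.spatial.transform import Rotation as R
from scipy.optimize import least_squares
def cam(n):
    m=arm.camera_model(n);f=200/np.tan(np.radians(m['fovy']/2))
    K=np.array([[f,0,m['cx']],[0,f,m['cy']],[0,0,1]]);return K,np.array(m['rvec']),np.array(m['tvec'])
def proj(n,P):
    K,r,t=cam(n);return cv2.projectPoints(np.float64(P).reshape(-1,1,3),r,t,K,None)[0][:,0]
def ray(n,uv,z):
    K,r,t=cam(n);M=cv2.Rodrigues(r)[0];d=M.T@np.linalg.inv(K)@[uv[0],uv[1],1];c=-M.T@t
    return c+d*(z-c[2])/d[2]
E
python3 - <<'E'
from h import *
c=lambda u,v:(u/5+275,v/5+150)
d=lambda u,v:(u/5+270,v/5+170)
L=[(478,212),(391,112),(268,160),(278,293),(410,322)]
P=np.array([ray("top",c(*l),107) for l in L]);print(P.round(1)); ax=P.mean(0);print("axis",ax)
# side
S=[(319,294),(398,224),(328,152),(209,174),(199,257)]
Q=np.array([ray("side",d(*l),107) for l in S]);print(Q.round(1),Q.mean(0))
print(np.linalg.norm(P-ax,axis=1),np.degrees(np.arctan2(*(P-ax)[:,1::-1].T)))
print(np.linalg.norm(Q-Q.mean(0),axis=1),np.degrees(np.arctan2(*(Q-Q.mean(0))[:,1::-1].T)))
for n,uv,z in[("top",c(190,274),126),("side",d(205,99),126),("top",c(433,440),16),("side",d(112,378),16),("top",c(145,315),45),("top",c(368,197),158)]:
    p=ray(n,uv,z);v=p-ax;print(n,p.round(1),np.hypot(*v[:2]),np.degrees(np.arctan2(v[1],v[0])))
E
```

```text
[[ 550.3 -106.2  107. ]
 [ 615.6  -41.6  107. ]
 [ 573.6   39.7  107. ]
 [ 481.2   24.7  107. ]
 [ 469.5  -65.8  107. ]]
axis [538.02536658 -29.84118444 107.        ]
[[ 552.8 -109.4  107. ]
 [ 616.2  -43.1  107. ]
 [ 573.8   38.5  107. ]
 [ 484.1   20.9  107. ]
 [ 471.7  -66.2  107. ]] [539.71191579 -31.86195956 107.        ]
[77.35804666 78.43662511 78.11464106 78.75011298 77.39726739] [ -80.90357985   -8.60293278   62.93654006  136.16200783 -152.29191071]
[78.64420755 77.26684205 78.22368875 76.64798705 76.14502899] [ -80.44549286   -8.35665185   64.15465962  136.54243159 -153.1964549 ]
top [484.5  84.6 126. ] 126.35395711387247 115.05529551206611
side [485.1  84.1 126. ] 125.59392097164731 114.89853719732817
top [406.1 -93.3  16. ] 146.38173877606124 -154.30972341776015
side [405.6 -93.   16. ] 146.68282617445973 -154.51217514431713
top [470.7 115.9  45. ] 160.52557467268664 114.78934756132118
top [540.3 -28.9 158. ] 2.455880021104622 22.188493766068397
```

```bash
R='x'; python3 -m creep '[{"fingers":1,"dx":1,"dy":-1,"dz":0,"ax":0,"ay":0,"az":0},{"fingers":1,"dx":1,"dy":-1,"dz":0,"ax":0,"ay":0,"az":0},{"fingers":1,"dx":1,"dy":-1,"dz":0,"ax":0,"ay":0,"az":0},{"fingers":1,"dx":1,"dy":-1,"dz":0,"ax":0,"ay":0,"az":0}]' 40
```

```text
t: 0.43
position: [278.9, -509.0, 238.9]
tool_rot: [-0.002, 0.987, 0.162, 0.001]
contact_force: [0.8, -0.3, -0.4]
gripper_width: 0.458
grasp_force: 0.0
```

As predicted, so I'll go on to the tray.

```bash
python3 -m creep '[{"fingers":1,"dx":1,"dy":-1,"dz":0,"ax":0,"ay":0,"az":0},{"fingers":1,"dx":1,"dy":-1,"dz":0,"ax":0,"ay":0,"az":0},{"fingers":1,"dx":1,"dy":-1,"dz":0,"ax":0,"ay":0,"az":0},{"fingers":1,"dx":1,"dy":-1,"dz":0,"ax":0,"ay":0,"az":0}]'
python3 -m creep '[{"fingers":1,"dx":1,"dy":-0.9,"dz":0,"ax":0,"ay":0,"az":0},{"fingers":1,"dx":1,"dy":-0.9,"dz":0,"ax":0,"ay":0,"az":0},{"fingers":1,"dx":1,"dy":-0.9,"dz":0,"ax":0,"ay":0,"az":0},{"fingers":1,"dx":1,"dy":-0.9,"dz":0,"ax":0,"ay":0,"az":0}]'
python3 -m creep '[{"fingers":1,"dx":1,"dy":-0.9,"dz":0,"ax":0,"ay":0,"az":0},{"fingers":1,"dx":1,"dy":-0.9,"dz":0,"ax":0,"ay":0,"az":0},{"fingers":1,"dx":1,"dy":-0.9,"dz":0,"ax":0,"ay":0,"az":0},{"fingers":1,"dx":1,"dy":-0.9,"dz":0,"ax":0,"ay":0,"az":0}]'
python3 -m creep '[{"fingers":1,"dx":0.9,"dy":-0.9,"dz":0,"ax":0,"ay":0,"az":0},{"fingers":1,"dx":0.9,"dy":-0.9,"dz":0,"ax":0,"ay":0,"az":0},{"fingers":1,"dx":0.9,"dy":-0.9,"dz":0,"ax":0,"ay":0,"az":0},{"fingers":1,"dx":0.9,"dy":-0.9,"dz":0,"ax":0,"ay":0,"az":0},{"fingers":1,"dx":0.9,"dy":-0.9,"dz":0,"ax":0,"ay":0,"az":0}]'
python3 -m creep '[{"fingers":1,"dx":0,"dy":-0.9,"dz":0,"ax":0,"ay":0,"az":0},{"fingers":1,"dx":0,"dy":-0.9,"dz":0,"ax":0,"ay":0,"az":0},{"fingers":1,"dx":0,"dy":-0.9,"dz":0,"ax":0,"ay":0,"az":0},{"fingers":1,"dx":0,"dy":-0.9,"dz":0,"ax":0,"ay":0,"az":0},{"fingers":1,"dx":0,"dy":-0.9,"dz":0,"ax":0,"ay":0,"az":0}]'
```

```text
t: 0.77
position: [341.8, -382.6, 239.1]
tool_rot: [-0.001, 0.987, 0.162, 0.001]
contact_force: [0.4, 0.5, -0.4]
gripper_width: 0.002
grasp_force: 0.0
t: 1.1
position: [409.1, -264.7, 239.3]
tool_rot: [-0.001, 0.987, 0.163, 0.001]
contact_force: [-0.5, -0.6, -0.2]
gripper_width: 0.002
grasp_force: 0.0
t: 1.43
position: [475.5, -147.6, 239.3]
tool_rot: [-0.001, 0.987, 0.163, 0.001]
contact_force: [0.8, 0.2, 0.2]
gripper_width: -0.001
grasp_force: 0.0
t: 1.85
position: [530.3, -37.6, 238.8]
tool_rot: [-0.001, 0.987, 0.162, -0.0]
contact_force: [-0.2, -0.7, 0.1]
gripper_width: -0.001
grasp_force: 0.0
t: 2.27
position: [501.0, 43.8, 239.3]
tool_rot: [0.0, 0.987, 0.159, -0.0]
contact_force: [0.2, 0.2, -0.7]
gripper_width: 0.001
grasp_force: 0.0
```

```bash
python3 -m creep '[{"fingers":1,"dx":0,"dy":0,"dz":0.4,"ax":0,"ay":0,"az":0},{"fingers":1,"dx":0,"dy":0,"dz":0.7,"ax":0,"ay":0,"az":0},{"fingers":1,"dx":0,"dy":0,"dz":0.9,"ax":0,"ay":0,"az":0},{"fingers":1,"dx":0,"dy":0,"dz":0.97,"ax":0,"ay":0,"az":0},{"fingers":1,"dx":0,"dy":0,"dz":0.97,"ax":0,"ay":0,"az":0},{"fingers":1,"dx":0,"dy":0,"dz":0.97,"ax":0,"ay":0,"az":0}]'
python3 - <<'E'
from h import *
a=arm.grab_frame("side")[160:270,260:380];b=arm.grab_frame("top")[150:260,275:395]
im=np.hstack([cv2.resize(x,(400,367),interpolation=2) for x in(a,b)])
cv2.imwrite("pics/e.png",im[:,:,::-1])
E
```

```text
t: 2.77
position: [501.8, 43.7, 142.8]
tool_rot: [0.0, 0.987, 0.158, 0.0]
contact_force: [-0.1, -0.2, 1.5]
gripper_width: -0.002
grasp_force: 0.0
```

View pics/e.png

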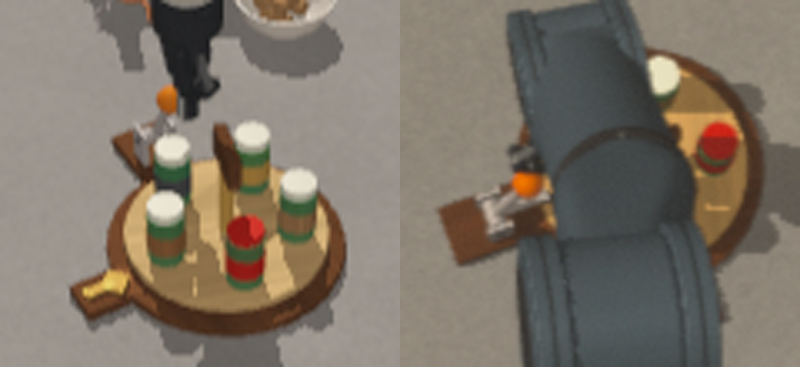

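The side crop shows the closed fingertips at about (190,115), just inside the knob at (168,100). The top view is mostly hidden by the arm. I'll check the projection, then lower.

```bash
python3 - <<'E'
from h import *
k=400/120
for P in([502,44,135],[484.7,84.4,126]):
  print((proj("side",P)-[260,160])*k,(proj("top",P)-[275,150])*k+[400,0])
E
python3 -m creep '[{"fingers":1,"dx":0,"dy":0,"dz":0.1,"ax":0,"ay":0,"az":0},{"fingers":1,"dx":0,"dy":0,"dz":0.18,"ax":0,"ay":0,"az":0},{"fingers":1,"dx":0,"dy":0,"dz":0.18,"ax":0,"ay":0,"az":0}]'
```

```text
[[187.25473254 115.65594262]] [[568.56506693 167.39459216]]
[[169.58568331  99.17024596]] [[526.90479496 182.50851808]]
t: 3.12
position: [501.1, 44.7, 124.0]
tool_rot: [0.0, 0.987, 0.159, -0.0]
contact_force: [0.2, 0.3, -0.1]
gripper_width: -0.002
grasp_force: 0.0
```

```bash
python3 -m creep '[{"fingers":1,"dx":-0.01,"dy":-0.1,"dz":0,"ax":0,"ay":0,"az":0},{"fingers":1,"dx":-0.02,"dy":-0.17,"dz":0,"ax":0,"ay":0,"az":0},{"fingers":1,"dx":-0.03,"dy":-0.24,"dz":0,"ax":0,"ay":0,"az":0},{"fingers":1,"dx":-0.04,"dy":-0.31,"dz":0,"ax":0,"ay":0,"az":0},{"fingers":1,"dx":-0.045,"dy":-0.38,"dz":0,"ax":0,"ay":0,"az":0},{"fingers":1,"dx":-0.05,"dy":-0.45,"dz":0,"ax":0,"ay":0,"az":0},{"fingers":1,"dx":-0.06,"dy":-0.52,"dz":0,"ax":0,"ay":0,"az":0},{"fingers":1,"dx":-0.07,"dy":-0.59,"dz":0,"ax":0,"ay":0,"az":0},{"fingers":1,"dx":-0.08,"dy":-0.66,"dz":0,"ax":0,"ay":0,"az":0},{"fingers":1,"dx":-0.09,"dy":-0.73,"dz":0,"ax":0,"ay":0,"az":0},{"fingers":1,"dx":-0.095,"dy":-0.8,"dz":0,"ax":0,"ay":0,"az":0},{"fingers":1,"dx":-0.095,"dy":-0.8,"dz":0,"ax":0,"ay":0,"az":0}]'
python3 -m creep '[{"fingers":1,"dx":-0.015,"dy":-0.12,"dz":0,"ax":0,"ay":0,"az":0},{"fingers":1,"dx":-0.015,"dy":-0.12,"dz":0,"ax":0,"ay":0,"az":0},{"fingers":1,"dx":0,"dy":0,"dz":-0.4,"ax":0,"ay":0,"az":0},{"fingers":1,"dx":0,"dy":0,"dz":-0.8,"ax":0,"ay":0,"az":0},{"fingers":0,"dx":0,"dy":0.2,"dz":-0.9,"ax":0,"ay":0,"az":-0.03},{"fingers":0,"dx":0,"dy":0.2,"dz":-0.9,"ax":0,"ay":0,"az":-0.05}]'
python3 - <<'E'
from h import *
a=arm.grab_frame("side")[160:270,260:380];b=arm.grab_frame("top")[150:260,275:395]
im=np.hstack([cv2.resize(x,(400,367),interpolation=2) for x in(a,b)])
cv2.imwrite("pics/f.png",im[:,:,::-1])
E
```

```text
t: 4.12
position: [466.5, 119.6, 124.3]
tool_rot: [-0.0, 0.987, 0.16, -0.0]
contact_force: [-0.4, 1.5, -0.2]
gripper_width: 0.002
grasp_force: 0.0
t: 4.62
position: [476.2, 96.0, 217.6]
tool_rot: [0.001, 0.972, 0.237, 0.003]
contact_force: [1.1, -0.3, -0.8]
gripper_width: 0.272
grasp_force: 0.0
```

View pics/f.png

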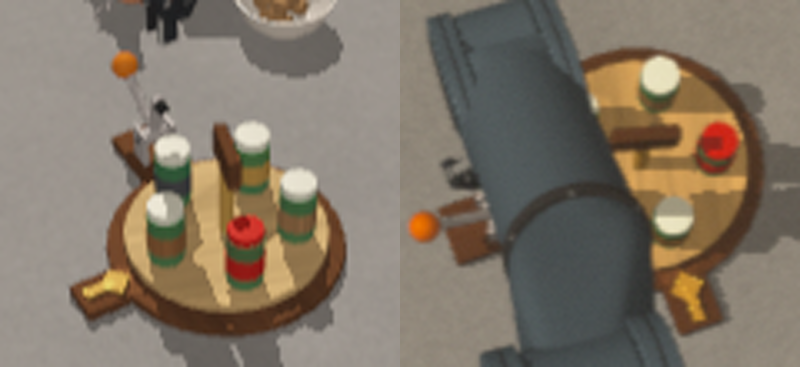

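The knob has swung outward, to about (424,226) in the top crop. I'll check that against the open position and work out the approach to the handle.

```bash
cat >> h.py <<'E'
def delta(tgt,ang=None):
    s=arm.read_state();q=s['tool_rot'];r=R.from_quat([*q[1:],q[0]]);Y=r.as_matrix()[:,1]
    a=np.degrees(np.arctan2(Y[1],Y[0]));print("yang",a,"shift/100",(r.inv().apply(np.array(tgt)-s['position'])/100).round(3))
    if ang is not None:print("az",-(ang-a)/180)
    print(s['joint_positions'].round(2))
E
python3 - <<'E'
from h import *
for l in(.8,.95):
  P=np.array([469,118.4,45])+[-.424*90*np.sin(l),.906*90*np.sin(l),90*np.cos(l)];print((proj("side",P)-[260,160])*400/120,(proj("top",P)-[275,150])*400/120+[400,0])
delta([539,-31,180],9.2)
E
```

```text
[[128.75868781  62.49099867]] [[431.95171094 219.64531123]]
[[125.71351129  65.34095527]] [[424.55577284 224.53296214]]
yang -62.719416799599244 shift/100 [-0.014  1.442  0.351]
az -0.39955231555332915
[-0.15  0.32 -0.2   1.96  0.09  0.87 -1.49]
```

The projection matches the fully open clamp (0.95 rad lean). Next I go above the handle, turned to its faces.

```bash
python3 -m creep '[{"fingers":0,"dx":0,"dy":0.3,"dz":0,"ax":0,"ay":0,"az":-0.04},{"fingers":0,"dx":0,"dy":0.6,"dz":0,"ax":0,"ay":0,"az":-0.08},{"fingers":0,"dx":0,"dy":0.9,"dz":0,"ax":0,"ay":0,"az":-0.12},{"fingers":0,"dx":0,"dy":1,"dz":0,"ax":0,"ay":0,"az":-0.16},{"fingers":0,"dx":0,"dy":1,"dz":0,"ax":0,"ay":0,"az":-0.2},{"fingers":0,"dx":0,"dy":1,"dz":0,"ax":0,"ay":0,"az":-0.24},{"fingers":0,"dx":0,"dy":1,"dz":0,"ax":0,"ay":0,"az":-0.28},{"fingers":0,"dx":0,"dy":1,"dz":0,"ax":0,"ay":0,"az":-0.32},{"fingers":0,"dx":0,"dy":1,"dz":0,"ax":0,"ay":0,"az":-0.36},{"fingers":0,"dx":0,"dy":1,"dz":0,"ax":0,"ay":0,"az":-0.4},{"fingers":0,"dx":0,"dy":1,"dz":0,"ax":0,"ay":0,"az":-0.4},{"fingers":0,"dx":0,"dy":1,"dz":0,"ax":0,"ay":0,"az":-0.4}]'
python3 - <<'E'
from h import *
delta([539,-31,180],9.2)
E
```

```text
t: 5.72
position: [519.0, 10.0, 213.6]
tool_rot: [-0.001, 0.649, 0.761, -0.0]
contact_force: [0.2, 0.4, 0.5]
gripper_width: 0.998
grasp_force: 0.0
yang 9.056935526339878 shift/100 [-0.437  0.134  0.336]
az -0.0007948026314451203
[ 0.24  0.4  -0.49  1.87  0.23  0.93 -0.2 ]
```

```bash
python3 -m creep '[{"fingers":0,"dx":-0.25,"dy":0.07,"dz":0,"ax":0,"ay":0,"az":0},{"fingers":0,"dx":-0.44,"dy":0.13,"dz":0,"ax":0,"ay":0,"az":0},{"fingers":0,"dx":-0.44,"dy":0.13,"dz":0.2,"ax":0,"ay":0,"az":0},{"fingers":0,"dx":-0.44,"dy":0.13,"dz":0.32,"ax":0,"ay":0,"az":0},{"fingers":0,"dx":-0.44,"dy":0.13,"dz":0.32,"ax":0,"ay":0,"az":0}]'
python3 - <<'E'
from h import *
a=arm.grab_frame("side")[160:270,260:380];b=arm.grab_frame("top")[150:260,275:395]
im=np.hstack([cv2.resize(x,(400,367),interpolation=2) for x in(a,b)])
cv2.imwrite("pics/g.png",im[:,:,::-1])
delta([539,-31,131],9.2)
E
```

```text
t: 6.13
position: [537.8, -31.7, 179.8]
tool_rot: [-0.002, 0.649, 0.76, -0.001]
contact_force: [-0.1, -0.2, 0.1]
gripper_width: 0.997
grasp_force: 0.0
yang 9.17745478424563 shift/100 [-0.001  0.001  0.511]
az -0.00012525119863538868
[ 0.29  0.46 -0.46  1.86  0.26  0.88 -0.14]
```

View pics/g.png

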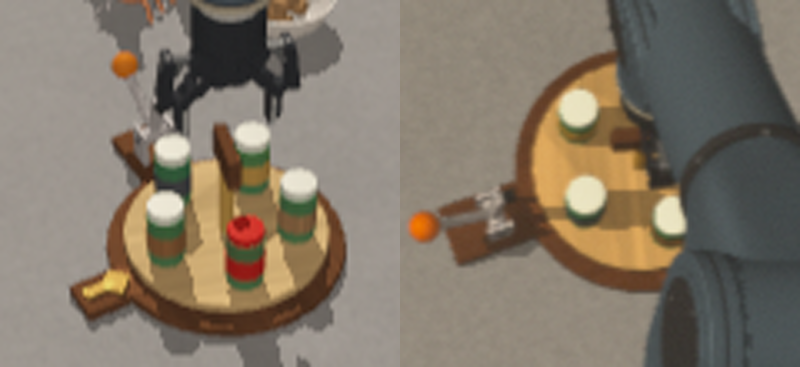

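The open fingers straddle the handle and the clamp is open, with the knob at (124,64) in the side crop. Now I lower and grip.

```bash
python3 -m creep '[{"fingers":0,"dx":0,"dy":0,"dz":0.25,"ax":0,"ay":0,"az":0},{"fingers":0,"dx":0,"dy":0,"dz":0.45,"ax":0,"ay":0,"az":0},{"fingers":0,"dx":0,"dy":0,"dz":0.5,"ax":0,"ay":0,"az":0},{"fingers":0,"dx":0,"dy":0,"dz":0.5,"ax":0,"ay":0,"az":0},{"fingers":1,"dx":0,"dy":0,"dz":0.5,"ax":0,"ay":0,"az":0},{"fingers":1,"dx":0,"dy":0,"dz":0.5,"ax":0,"ay":0,"az":0},{"fingers":1,"dx":0,"dy":0,"dz":0.5,"ax":0,"ay":0,"az":0},{"fingers":1,"dx":0,"dy":0,"dz":0.5,"ax":0,"ay":0,"az":0},{"fingers":1,"dx":0,"dy":0,"dz":0.5,"ax":0,"ay":0,"az":0},{"fingers":1,"dx":0,"dy":0,"dz":0.5,"ax":0,"ay":0,"az":0},{"fingers":1,"dx":0,"dy":0,"dz":0.5,"ax":0,"ay":0,"az":0},{"fingers":1,"dx":0,"dy":0,"dz":0.5,"ax":0,"ay":0,"az":0}]' 40
```

```text
t: 7.23
position: [539.5, -31.4, 132.8]
tool_rot: [0.0, 0.647, 0.762, 0.0]
contact_force: [-1.3, -0.4, 6.6]
gripper_width: 0.183
grasp_force: 40.1
```

```bash
python3 -m creep '[{"fingers":1,"dx":0,"dy":0,"dz":0,"ax":0,"ay":0,"az":0.02},{"fingers":1,"dx":0,"dy":0,"dz":0,"ax":0,"ay":0,"az":0.05},{"fingers":1,"dx":0,"dy":0,"dz":0,"ax":0,"ay":0,"az":0.08},{"fingers":1,"dx":0,"dy":0,"dz":0,"ax":0,"ay":0,"az":0.11},{"fingers":1,"dx":0,"dy":0,"dz":0,"ax":0,"ay":0,"az":0.14},{"fingers":1,"dx":0,"dy":0,"dz":0,"ax":0,"ay":0,"az":0.17},{"fingers":1,"dx":0,"dy":0,"dz":0,"ax":0,"ay":0,"az":0.2},{"fingers":1,"dx":0,"dy":0,"dz":0,"ax":0,"ay":0,"az":0.22},{"fingers":1,"dx":0,"dy":0,"dz":0,"ax":0,"ay":0,"az":0.24}]'
python3 -m creep '[{"fingers":1,"dx":0,"dy":0,"dz":0,"ax":0,"ay":0,"az":0.03},{"fingers":1,"dx":0,"dy":0,"dz":0,"ax":0,"ay":0,"az":0.06},{"fingers":1,"dx":0,"dy":0,"dz":0,"ax":0,"ay":0,"az":0.09},{"fingers":1,"dx":0,"dy":0,"dz":0,"ax":0,"ay":0,"az":0.12},{"fingers":1,"dx":0,"dy":0,"dz":0,"ax":0,"ay":0,"az":0.15},{"fingers":1,"dx":0,"dy":0,"dz":0,"ax":0,"ay":0,"az":0.165},{"fingers":1,"dx":0,"dy":0,"dz":0,"ax":0,"ay":0,"az":0.172},{"fingers":1,"dx":0,"dy":0,"dz":0,"ax":0,"ay":0,"az":0.172},{"fingers":1,"dx":0,"dy":0,"dz":0,"ax":0,"ay":0,"az":0.172},{"fingers":1,"dx":0,"dy":0,"dz":0,"ax":0,"ay":0,"az":0.172},{"fingers":1,"dx":0,"dy":0,"dz":0,"ax":0,"ay":0,"az":0.172}]'
python3 - <<'E'
from h import *
a=arm.grab_frame("side")[170:280,270:390];b=arm.grab_frame("top")[150:260,275:395]
im=np.hstack([cv2.resize(x,(400,367),interpolation=2) for x in(a,b)])
cv2.imwrite("pics/i.png",im[:,:,::-1])
delta([539,-31,131],-65)
for t in(-154.9,):
  t=np.radians(t);P=np.array([539+78*np.cos(t),-31+78*np.sin(t),107]);print(P,(proj("side",P)-[270,170])*400/120,(proj("top",P)-[275,150])*400/120+[400,0])
E
```

```text
t: 7.98
position: [536.5, -30.7, 132.7]
tool_rot: [-0.001, 0.883, 0.469, -0.002]
contact_force: [-13.5, 2.8, 17.8]
gripper_width: 0.182
grasp_force: 41.7
t: 8.9
position: [535.0, -29.0, 132.7]
tool_rot: [-0.002, 0.976, 0.219, -0.003]
contact_force: [-18.4, 9.1, 23.3]
gripper_width: 0.18
grasp_force: 42.4
yang -64.72630570863974 shift/100 [0.028 0.035 0.017]
az 0.0015205238408903198
[ 0.01  0.5  -0.07  1.93  0.04  0.72 -1.21]
[468.36563368 -64.08755497 107.        ] [[129.37116401 170.12188269]] [[671.53487848 215.60594543]]
```

View pics/i.png

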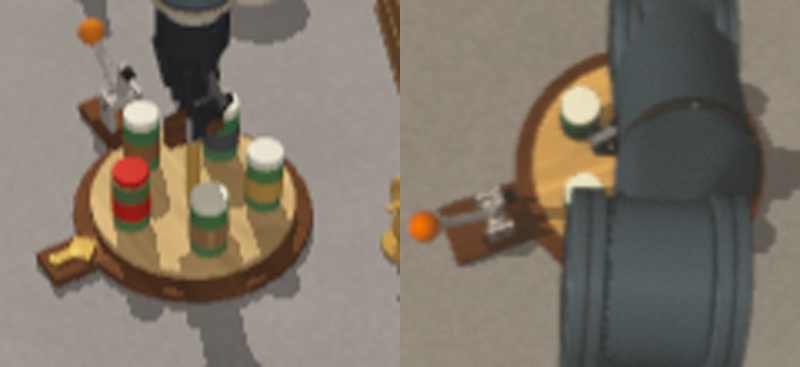

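The red lid is at (130,172) in the side crop, against (129,170) expected at the pointer. That is within about 2 mm. The grip is 42 N, the tray is at rest and the clamp is open.

```bash
python3 -c "
from station import arm
print(abs(arm.read_state()['qvel']).max()); print(arm.sign_off())"
```

```text
0.0011474089566502032
the job is handed in; nothing more can be done
None
```

I handed the job in with the clamp fully open, the red jar at the brass pointer to within about 2 mm by the side camera, and the tray at rest with the gripper holding its handle at 42 N; no verdict came back.

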